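# Dock the front light and switch it to charge

### The arm

A 6-joint arm with a two-finger parallel gripper is mounted at the origin on the work surface. World frame = base frame: x ahead of the robot, y to its left, z up, the work surface at z = 0. Lengths are in m, angles in rad, forces in N, time in s.
With the tool pointing down it reaches from about 0.35 to 0.975 m from the base axis. Payload 4.9 kg.
Tool frame: the origin (TCP) lies on the centre line of the jaws, within the pads' length; the fingertips stand manip.tcp_to_tips ahead of it and the grasp point (between the pads) is the TCP (manip.tcp_to_tips is the distance from the TCP to the fingertips, in m); y points along the fingers, z is the direction in which the jaws open and shut, and the axes are right-handed (so a half turn about y gives the same grasp; the last joint's range is limited). The gripper opens to 85 mm and grips with 20 to 120 N. Pads are 22 mm wide; open, the fingers measure 114 mm over their backs; the gripper's body (76 mm by 85 mm) begins 54 mm behind the grasp point. The pads swing forward as they close: fully open they stand 13 mm farther back than shut.
Start: joints at [-1.386, 0.053, 1.613, -0, 1.476, -0.119], TCP at [0.187, -0.596, 0.25] pointing down, gripper open.
Joint ranges: [-3.01, 3.01], [-1.01, 2.22], [0.06, 2.58], [-1.02, 4.17], [0.09, 2.62], [-3.14, 3.14]. Speed limits (rad/s): [2.57, 2.57, 3.14, 3.14, 3.14, 3.14].

### API

Orientations are given as a unit quaternion [w, x, y, z].
In Python, from plant import manip gives the robot as it stands.
- The arm moves only by the tool apply_moves, never from a script. Its argument "moves" is a list of rows, each a list of 7 numbers: the gripper's target within -1 to 1 (shut at 1, half-way at 0, fully open at -1), then the shift along the tool's x, y, z in mm, then the turn, a rotation vector about the tool's x, y, z in degrees. A call has 1 to 20 rows; each row shifts and turns the commanded pose from where the row before left it, along the tool's axes as they then stand; what a row does not reach is not made up. A row lasts 1/10 s, in which the tool goes at most 50 mm and 8.59 degrees, less where a joint would pass 70% of its speed; a pose out of reach is approached as far as the arm can. A call with a gripper value outside its range is refused whole. The fingers move at their own pace and stop on an object; the grip force is fixed at half the most. Time passes only in rows, so rows that do not move let the fingers close. It gives the time, the measured TCP pose, the force and the opening at its end, in the units of the state.
- manip.state(): the state, without advancing time (a new reading comes with each control period).
- manip.grab_frame(name): name is "scene" or "top" or "wrist"; returns the picture (420x560x3 uint8, blue, green, red); there is no depth.
- manip.calibration(name): a dict with "mtx" (3x3 intrinsics, pixels), "T" (4x4, takes a point from camera to world coordinates); the wrist camera has in their place "T_tool_cam" (4x4, takes a point from camera to tool coordinates, whose origin is the TCP and whose axes are the tool frame's). Camera axes: x right, y down, z forward; pixel columns grow to the right and rows downward; lengths in m; the calibration is good to about 2 mm. A picture is of the moment at which its call begins: read the wrist's pose just before it. calibration takes no time and is no camera call.
- manip.job_done(): hands the job in, once; it reports no verdict.
The state is a dict: "time": time; "joint_pos": joint angles; "joint_vel": joint speeds; "joint_efforts": joint torques, N m; "tool_pos": TCP position; "tool_rot": TCP orientation; "contact_force": force on the tool from outside, world axes, zero at the start; "ft_torque": the same for the moment, N m; "gripper_width": opening from 0.0 (shut) to 1.0 (fully open).
Only numpy, scipy, OpenCV 4.12 (cv2) and the standard library are available. Lean on these libraries where they do the work, as an engineer would, in place of code of your own. Each camera call takes 0.05 s, during which the arm holds its last target. There are 200 camera calls.

### The job

Without picking anything up, push the white bicycle front light along its grey charging cradle until it sits fully home against the black end stop, then flip the toggle on its top past centre so that it snaps over to the side with the green dot. Leave the red rear light, its toggle and everything else on the bench alone.

Things in the scene. Friction and masses are not known exactly. Their poses are not given: they have to be found in the camera images.
- light: white plastic bicycle front light, 90 long (x) x 50 wide (y) x 45 high mm, 0.35 kg, lying loose in its cradle with its flat tail (-x end) towards the robot side and its lens at +x. Origin: centre of its underside; z up. The tail is a plain upright face, 45 mm behind the origin. It is to be slid, not lifted.
- cradle: grey plastic charging cradle fixed on the bench: 170 x 72 mm base plate 6 mm thick, on which the light slides along +x between side walls 26 mm high above the bench, 54 mm apart inside; open at -x, closed at +x by a black end stop 30 mm high, inner face at x = +81 mm. Origin: centre of the underside of the base plate; z up. Place and yaw differ each time.
- home (a point): where the white light's origin is when fully home: x = +36, y = 0, z = +6 mm in the cradle's frame. The light starts 50 to 70 mm short of it and points the same way as the cradle; sliding takes about 1 to 4 N.
- toggle (a joint): angle in rad of the bistable toggle lever on top of the white light: 0 (start) = leaning 0.5 rad from upright to the light's -y side, 1.0 = leaning 0.5 rad to its +y side, where a 7 mm green dot is, 20 mm from the pivot. A spring drives it away from the centre (0.5) to the nearer end; it takes under 1 N at the tip to move it.
- toggle_tip (a point): centre of the black ball (11 mm across) at the end of the white light's toggle lever, 30 mm from the pivot; the lever itself is a 6 mm steel rod
- toggle_pivot (a point): pivot of the white light's toggle, at x = 0, y = 0, z = 47 mm in the light's frame (the light's top is at 45 mm)
- red_light: red plastic rear light, same shape, size and toggle as the white one, in a second identical cradle beside it; bystander, loose, origin: centre of the underside
- red_toggle (a joint): toggle of the red light, same meaning of values; to be left at 0
- red_cradle: the red light's cradle, identical and fixed; origin: centre of the underside
- bell: chrome bicycle bell, dome 55 mm across, 42 mm high, loose bystander; origin: centre of its underside
- pedal_wrench: steel pedal wrench lying flat, 280 long x 35 x 10 mm along its x, loose bystander; origin: on its underside, about mid-length
- oil: white oil bottle with a red cap, 44 mm across, 120 mm high, loose bystander; origin: centre of its underside
- pedal: black flat pedal lying down, 95 x 75 x 25 mm, loose bystander; origin: centre of its underside
- cup: open aluminium cup, 72 mm across, 75 mm high, loose bystander; origin: centre of its underside
There are look-alikes about, which are no part of the job. Leave any pink or yellow look-alike of the light alone.

How it is judged:
On the way, in this order (a step that is already met when the one before it is completed fails the run):
1. the white light is fully home in its cradle (within 4 mm of the end stop) while its toggle is still in the starting position (x of light in the frame of cradle above 0.032 m and z of light in the frame of cradle between 0.002 and 0.01 m and angle between the z axis of light and the z axis of cradle, either way round below 0.1 rad and value of joint toggle below 0.3 rad), for 0.2 s.
2. the toggle has snapped over to the green-dot side with the light still home (x of light in the frame of cradle above 0.032 m and z of light in the frame of cradle between 0.002 and 0.01 m and angle between the z axis of light and the z axis of cradle, either way round below 0.1 rad and value of joint toggle above 0.85 rad), for 0.2 s.
At the end, for the whole second after the job is handed in: The white light lies flat on its cradle floor within 4 mm of the end stop, at rest, its toggle over on the green-dot side (joint above 0.85 rad); the red light's toggle is still in its starting position (all of step 2 and value of joint red_toggle below 0.3 rad and linear speed of light below 0.02 m/s); the robot touches nothing.
It fails at once if the white light is lifted more than 12 mm off the cradle floor or tipped by more than 0.35 rad (z of light in the frame of cradle above 0.018 m or angle between light's own z axis and vertical above 0.35 rad).
It fails at once if the red light is moved more than 12 mm or its toggle is flipped (distance of red_light from where it was at the start of the episode above 0.012 m or value of joint red_toggle above 0.5 rad).
It fails at once if a bystander (bell, wrench, oil bottle, pedal, cup) is moved more than 15 mm (distance of any of bell, pedal_wrench, oil, pedal, cup from where it was at the start of the episode above 0.015 m).
It also fails if it takes over 40 s, if anything falls off the work surface, if the arm or the gripper's body presses on something with over 40 N, if the wrist force passes 120 N, or if a joint passes its speed limit or range.

## Working session

There is one attempt and no reset: what is moved stays moved. The work goes in short steps, Python scripts to look and compute and a tool call to move; the robot and the scene stay as the last step left them, time stands still between calls to the robot, and variables do not carry over. Pictures are saved under pics/ and viewed, about 8 in all and at most 12, crops included, and the job is handed in when it is done.

Besides the shell and the picture viewer there is one more tool, called after "Request:" in YAML: its name, and indented under it one key for each argument. apply_moves: Moves the arm, as the interface text tells. Its arguments: {"type":"object","properties":{"moves":{"type":"array","items":{"type":"array","items":{"type":"number"}}}},"required":["moves"]}

```bash
mkdir -p pics
python3 - <<'E'
from plant import manip
import cv2,numpy as np
s=manip.state();print(s,manip.tcp_to_tips)
for n in("top","scene"):
    cv2.imwrite(f"pics/{n}0.png",manip.grab_frame(n))
    c=manip.calibration(n);print(n,c["mtx"].tolist(),c["T"].round(4).tolist())
print(manip.calibration("wrist"))
E
```

```text
{'time': 0.0, 'joint_pos': array([-1.38600890e+00,  5.33870798e-02,  1.61430931e+00,  4.49349618e-05,
        1.47601356e+00, -1.19021860e-01]), 'joint_vel': array([ 0.00094586, -0.00022495, -0.00088741,  0.00138965, -0.00161931,
       -0.00087413]), 'joint_efforts': array([-8.02656723e-05, -3.93676364e+01, -3.70176995e+01, -1.60626013e-05,
        6.99044263e-03, -1.18044727e-05]), 'tool_pos': array([ 0.18686221, -0.59579147,  0.24903511]), 'tool_rot': array([ 0.10698982, -0.10700743,  0.69971273, -0.69821535]), 'contact_force': array([-0.93016957,  0.26827847, -0.12616074]), 'ft_torque': array([-0.01427566, -0.02953192,  0.02003048]), 'gripper_width': 1.0030532920494577} 0.019
top [[453.22295605601556, 0.0, 277.72934750443306], [0.0, 453.22295605601556, 208.76423651922988], [0.0, 0.0, 1.0]] [[0.011, -0.9943, 0.1059, 0.4418], [-0.9999, -0.0105, 0.0055, -0.0023], [-0.0043, -0.106, -0.9944, 1.3842], [0.0, 0.0, 0.0, 1.0]]
scene [[478.7642807263134, 0.0, 273.56503093110337], [0.0, 478.7642807263134, 201.64335796493188], [0.0, 0.0, 1.0]] [[0.7061, 0.5206, -0.4799, 1.0876], [0.708, -0.5093, 0.4893, -0.5272], [0.0103, -0.6853, -0.7282, 0.8799], [0.0, 0.0, 0.0, 1.0]]
{'mtx': array([[333.30942782,   0.        , 284.25694808],
       [  0.        , 333.30942782, 207.61940393],
       [  0.        ,   0.        ,   1.        ]]), 'T_tool_cam': array([[-2.66124117e-04,  9.56412299e-01,  2.92019594e-01,
        -7.47867278e-02],
       [ 1.08074191e-04, -2.92019575e-01,  9.56412336e-01,
        -1.23815141e-01],
       [ 9.99999959e-01,  2.86084170e-04, -2.56500343e-05,
        -3.74159867e-04],
       [ 0.00000000e+00,  0.00000000e+00,  0.00000000e+00,
         1.00000000e+00]])}
```

View pics/top0.png

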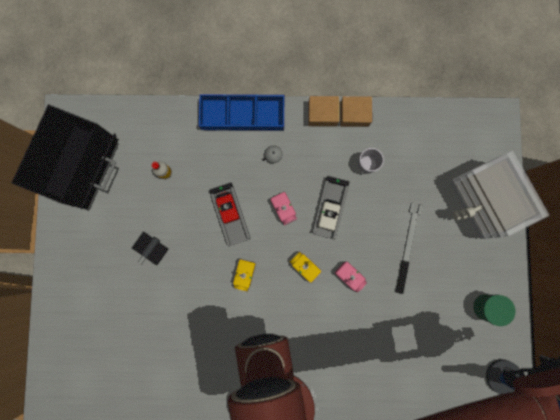

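View pics/scene0.png

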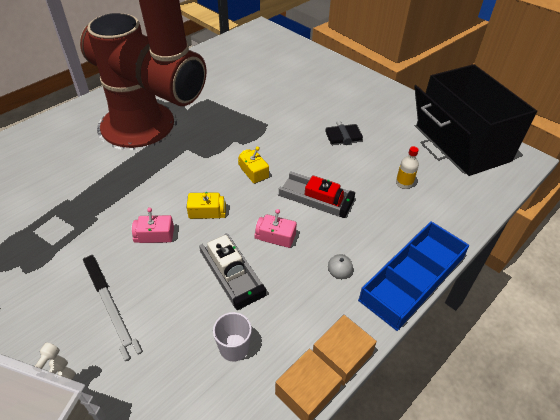

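Candidates in the top picture are the white light (329,215), red (227,208), pink (284,207) and (351,276), and yellow (244,275) and (305,266). By the description it is the white one, in a grey cradle with its black stop at (339,181). I'll check this in a close crop.

Run:
```python
import cv2,numpy as np
a=cv2.imread("pics/top0.png")[165:250,295:365]
b=cv2.imread("pics/scene0.png")[225:315,190:275]
cv2.imwrite("pics/crop0.png",np.hstack([cv2.resize(a,(420,510),interpolation=cv2.INTER_CUBIC)[:480],cv2.resize(b,(380,403))[:480] if 0 else cv2.copyMakeBorder(cv2.resize(b,(380,402),interpolation=cv2.INTER_CUBIC),0,78,0,0,0)]))
```

```text
(no output)
```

View pics/crop0.png

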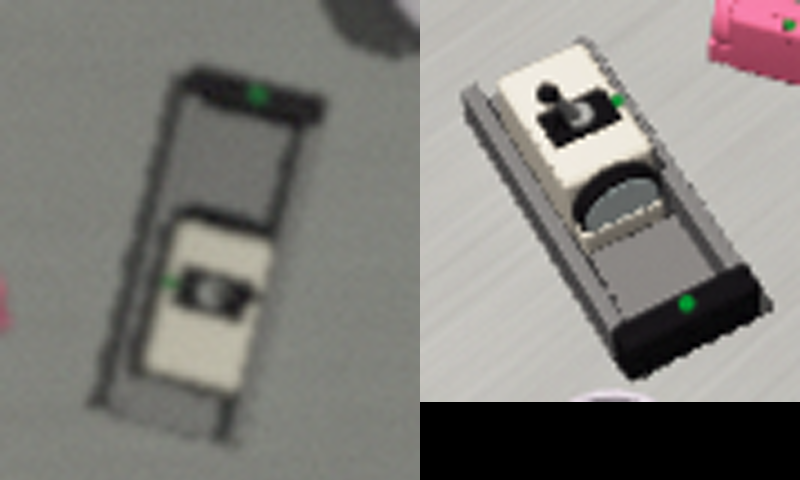

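The crop shows the white light in its cradle. The green dot is on the light's +y side and the toggle leans to -y. I'll measure the cradle corners and the light.

```bash
cat > h.py <<'E'
from plant import manip
import numpy as np
from scipy.spatial.transform import Rotation as R
def bp(n,px,z,T=None):
    c=manip.calibration(n);T=c["T"] if T is None else T
    d=T[:3,:3]@np.linalg.solve(c["mtx"],[px[0],px[1],1]);o=T[:3,3]
    return o+d*(z-o[2])/d[2]
def Twrist():
    s=manip.state();q=s["tool_rot"];T=np.eye(4);T[:3,:3]=R.from_quat(q,scalar_first=True).as_matrix();T[:3,3]=s["tool_pos"]
    return T@manip.calibration("wrist")["T_tool_cam"]
E
python3 - <<'E'
from h import *
t=lambda x,y:(295+(x+.5)/6-.5,165+(y+.5)/6-.5)
s=lambda x,y:(190+(x-420+.5)/4.4706-.5,225+(y+.5)/4.4667-.5)
def f(m,pts,n):
    P=[bp(n,m(x,y),z) for x,y,z in pts]
    for p in P: print(p.round(4))
    return P
P=f(t,[(97,400,.026),(232,437,.026),(190,70,.03),(325,103,.03),(258,95,.03),(140,372,.051),(240,390,.051),(168,282,.052)],"top")
r=(P[0]+P[1])/2;h=(P[2]+P[3])/2;print(np.linalg.norm(h-r),h,r,(h+r)/2,np.degrees(np.arctan2(*(h-r)[[1,0]])),np.linalg.norm(P[0]-P[1]),np.linalg.norm(P[2]-P[3]))
print()
P=f(s,[(687,303,.03),(498,82,.051),(582,42,.051),(617,101,.052),(462,90,.026),(617,330,.030),(750,265,.03)],"scene")
E
```

```text
[ 0.5198 -0.0945  0.026 ]
[ 0.5021 -0.1618  0.026 ]
[ 0.6866 -0.1405  0.03  ]
[ 0.6704 -0.2085  0.03  ]
[ 0.6742 -0.1748  0.03  ]
[ 0.5323 -0.1138  0.051 ]
[ 0.524  -0.1629  0.051 ]
[ 0.5768 -0.1274  0.052 ]
0.17393692785047357 [ 0.67851867 -0.17451963  0.03      ] [ 0.51092571 -0.12814451  0.026     ] [ 0.59472219 -0.15133207  0.028     ] -15.467449436622069 0.06964987448051396 0.06984596490819861

[ 0.6749 -0.1739  0.03  ]
[ 0.5274 -0.1625  0.051 ]
[ 0.5371 -0.1164  0.051 ]
[ 0.5777 -0.1292  0.052 ]
[ 0.5018 -0.1677  0.026 ]
[ 0.663  -0.2066  0.03  ]
[ 0.6804 -0.1387  0.03  ]
```

```bash
cat >> h.py <<'E'
def rep(C=(.5925,-.152),yaw=-15.2):
    """tool axes and TCP in the cradle frame"""
    s=manip.state();M=R.from_quat(s["tool_rot"],scalar_first=True).as_matrix()
    K=R.from_euler("z",yaw,degrees=True).as_matrix()
    print("tool axes (cols) in cradle\n",(K.T@M).round(3))
    print("tcp cradle mm",(K.T@(s["tool_pos"]-[*C,0])*1e3).round(1),"F cradle",(K.T@s["contact_force"]).round(2),"t",s["time"],"w",s["gripper_width"])
    return K,M,s
def togo(p,axis_x=(0,-1,0),C=(.5925,-.152),yaw=-15.2):
    """shift (mm, tool axes) and turn (deg) to cradle point p (mm), tool x along axis_x of cradle, pointing down"""
    K,M,s=rep(C,yaw);x=np.array(axis_x,float);y=np.array([0,0,-1.]);G=K@np.c_[x,y,np.cross(x,y)]
    tgt=K@(np.array(p)/1e3)+[*C,0]
    print("shift",(M.T@(tgt-s["tool_pos"])*1e3).round(1),"turn",np.degrees(R.from_matrix(M.T@G).as_rotvec()).round(2))
E
python3 - <<'E'
from h import *
for a in((0,-1,0),(0,1,0),(1,0,0),(-1,0,0)): togo((-110,0,250),a)
E
```

```text
tool axes (cols) in cradle
 [[-0.842 -0.001  0.539]
 [-0.539  0.002 -0.842]
 [-0.    -1.    -0.002]]
tcp cradle mm [-275.1 -534.7  249.2] F cradle [-0.29  0.6  -0.17] t 0.1 w 1.002463226966731
shift [-4.272e+02 -1.000e-01 -3.615e+02] turn [  0.09 -57.4   -0.06]
tool axes (cols) in cradle
 [[-0.842 -0.001  0.539]
 [-0.539  0.002 -0.842]
 [-0.    -1.    -0.002]]
tcp cradle mm [-275.1 -534.7  249.2] F cradle [-0.29  0.6  -0.17] t 0.1 w 1.002463226966731
shift [-4.272e+02 -1.000e-01 -3.615e+02] turn [8.000e-02 1.226e+02 1.100e-01]
tool axes (cols) in cradle
 [[-0.842 -0.001  0.539]
 [-0.539  0.002 -0.842]
 [-0.    -1.    -0.002]]
tcp cradle mm [-275.1 -534.7  249.2] F cradle [-0.29  0.6  -0.17] t 0.1 w 1.002463226966731
shift [-4.272e+02 -1.000e-01 -3.615e+02] turn [ 3.000e-02 -1.474e+02 -1.400e-01]
tool axes (cols) in cradle
 [[-0.842 -0.001  0.539]
 [-0.539  0.002 -0.842]
 [-0.    -1.    -0.002]]
tcp cradle mm [-275.1 -534.7  249.2] F cradle [-0.29  0.6  -0.17] t 0.1 w 1.002463226966731
shift [-4.272e+02 -1.000e-01 -3.615e+02] turn [1.10e-01 3.26e+01 2.00e-02]
```

Request:
apply_moves:
  moves:
    - [1,-30.5,0,-25.8,0,0,0]
    - [1,-30.5,0,-25.8,0,0,0]
    - [1,-30.5,0,-25.8,0,0,0]
    - [1,-30.5,0,-25.8,0,0,0]
    - [1,-30.5,0,-25.8,0,0,0]
    - [1,-30.5,0,-25.8,0,0,0]
    - [1,-30.5,0,-25.8,0,0,0]
    - [1,-30.5,0,-25.8,0,0,0]
    - [1,-30.5,0,-25.8,0,0,0]
    - [1,-30.5,0,-25.8,0,0,0]
    - [1,-30.5,0,-25.8,0,0,0]
    - [1,-30.5,0,-25.8,0,0,0]
    - [1,-30.5,0,-25.8,0,0,0]
    - [1,-30.5,0,-25.8,0,0,0]
    - [1,0,0,0,0,8.15,0]
    - [1,0,0,0,0,8.15,0]
    - [1,0,0,0,0,8.15,0]
    - [1,0,0,0,0,8.15,0]
    - [1,0,0,0,0,0,0]

```text
time: 2.0
tool_pos: [0.4861, -0.1238, 0.2497]
tool_rot: [-0.094, 0.093, 0.701, -0.701]
contact_force: [0.2, -0.9, 0.3]
gripper_width: 0.004
```

Run:
```python
from h import *
import cv2
togo((-110,0,250),(-1,0,0))
T=Twrist();np.save("T1.npy",T)
im=manip.grab_frame("wrist");cv2.imwrite("pics/w1.png",im)
rep()
```

```text
tool axes (cols) in cradle
 [[-1.    -0.001  0.001]
 [-0.001  0.    -1.   ]
 [ 0.001 -1.    -0.   ]]
tcp cradle mm [-110.1   -0.6  249.7] F cradle [ 0.46 -0.76  0.32] t 2.0 w 0.004006180737418114
shift [-0.1 -0.3 -0.6] turn [0.01 0.03 0.05]
tool axes (cols) in cradle
 [[-1.    -0.001  0.003]
 [-0.003  0.    -1.   ]
 [ 0.001 -1.    -0.   ]]
tcp cradle mm [-110.1   -0.7  249.8] F cradle [0.61 0.02 0.56] t 2.05 w -0.00229885010379385
```

View pics/w1.png

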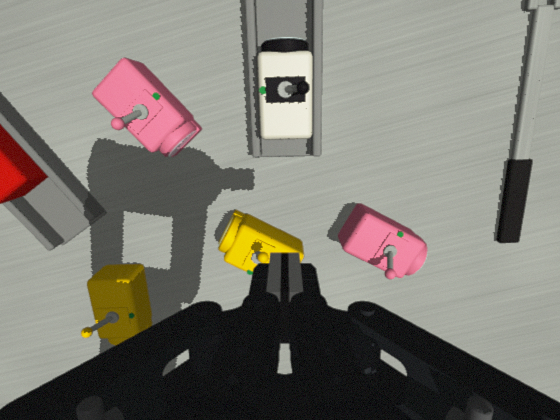

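The wrist picture shows the cradle's open end at about (248..321,156), the light's tail edge at (260..312,138), and a yellow look-alike at (260,240). I need its distance from the place where I come down.

Run:
```python
from h import *
T=np.load("T1.npy");K=R.from_euler("z",-15.2,degrees=True).as_matrix()
for n,u,v,z in[("cradle end L",249,156,.026),("cradle end R",321,155,.026),("wall L out top",242,0,.026),("wall R out top",324,0,.026),("tail L",261,138,.051),("tail R",312,137,.051),("tail L fwd",258,55,.051),("tail R fwd",312,55,.051),("dot",263,91,.051),("ball",303,88,.079),("yel a",235,211,.045),("yel b",303,245,.045),("yel b0",303,245,.0),("pink a",370,204,.045),("pink b",342,243,.045),("pivot",286,89,.053)]:
    p=bp("wrist",(u,v),z,T);print(n,(K.T@(p-[.5925,-.152,0])*1e3).round(1))
```

```text
cradle end L [-85.7  36.6  26. ]
cradle end R [-84.6 -38.3  26. ]
wall L out top [56.9 38.7 26. ]
wall R out top [ 56.9 -36.4  26. ]
tail L [-65.  22.  51.]
tail R [-64.  -26.4  51. ]
tail L fwd [ 7.4 23.3 51. ]
tail R fwd [  7.4 -24.6  51. ]
dot [-22.8  19.4  51. ]
ball [-21.5 -15.6  79. ]
yel a [-139.8   50.8   45. ]
yel b [-177.8  -20.2   45. ]
yel b0 [-197.3  -22.9    0. ]
pink a [-132.1  -88.2   45. ]
pink b [-175.5  -61.7   45. ]
pivot [-21.1  -1.6  53. ]
```

Request:
apply_moves:
  moves:
    - [1,-5,30,0,0,0,0]
    - [1,-5,40,0,0,0,0]
    - [1,-5,40,0,0,0,0]
    - [1,0,40,0,0,0,0]
    - [1,0,30,0,0,0,0]
    - [1,0,17,0,0,0,0]
    - [1,0,10,0,0,0,0]
    - [1,0,0,0,0,0,0]

```text
time: 2.85
tool_pos: [0.4998, -0.1276, 0.0419]
tool_rot: [-0.094, 0.092, 0.701, -0.701]
contact_force: [-0.1, 0.1, -0.1]
gripper_width: 0.001
```

Request:
apply_moves:
  moves:
    - [1,-8,0,0,0,0,0]
    - [1,-6,0,0,0,0,0]
    - [1,-5,0,0,0,0,0]
    - [1,-5,0,0,0,0,0]
    - [1,-5,0,0,0,0,0]
    - [1,-5,0,0,0,0,0]
    - [1,0,0,0,0,0,0]

```text
time: 3.55
tool_pos: [0.5347, -0.1372, 0.0434]
tool_rot: [0.093, -0.094, -0.701, 0.701]
contact_force: [1.2, 0.5, 0.2]
gripper_width: -0.002
```

Run:
```python
from h import *
rep()
```

```text
tool axes (cols) in cradle
 [[-1.     0.002  0.   ]
 [-0.    -0.    -1.   ]
 [-0.002 -1.     0.   ]]
tcp cradle mm [-59.7  -0.8  43.4] F cradle [1.03 0.85 0.18] t 3.55 w -0.001987663991905961
```

Request:
apply_moves:
  moves:
    - [1,-5,0,0,0,0,0]
    - [1,-5,0,0,0,0,0]
    - [1,-5,0,0,0,0,0]
    - [1,-5,0,0,0,0,0]
    - [1,-5,0,0,0,0,0]
    - [1,-5,0,0,0,0,0]

```text
time: 4.15
tool_pos: [0.563, -0.1447, 0.0431]
tool_rot: [-0.093, 0.093, 0.701, -0.701]
contact_force: [-2.2, -0.1, -1.2]
gripper_width: 0.001
```

Request:
apply_moves:
  moves:
    - [1,-2,0,0,0,0,0]
    - [1,-1,0,0,0,0,0]
    - [1,-1,0,0,0,0,0]
    - [1,0,0,0,0,0,0]

```text
time: 4.55
tool_pos: [0.5666, -0.1457, 0.0433]
tool_rot: [0.093, -0.094, -0.701, 0.701]
contact_force: [-0.8, 0.8, -1.1]
gripper_width: -0.003
```

Run:
```python
from h import *
import cv2
rep()
T=Twrist();np.save("T2.npy",T)
cv2.imwrite("pics/w2.png",manip.grab_frame("wrist"))
```

```text
tool axes (cols) in cradle
 [[-1.  0.  0.]
 [-0.  0. -1.]
 [-0. -1. -0.]]
tcp cradle mm [-26.7  -0.8  43.3] F cradle [-1.01  0.58 -1.14] t 4.55 w -0.0028396164481896287
```

View pics/w2.png

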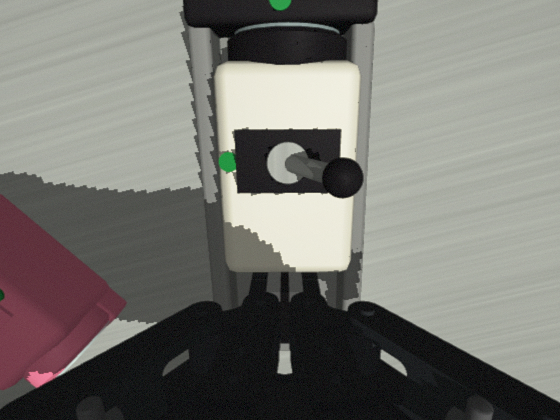

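The light is in contact with the fingers and close to the stop, with the toggle still at -y (342,178). I'll push on gently until the force rises.

Request:
apply_moves:
  moves:
    - [1,-2,0,0,0,0,0]
    - [1,-2,0,0,0,0,0]
    - [1,0,0,0,0,0,0]

```text
time: 4.9
tool_pos: [0.569, -0.1464, 0.0433]
tool_rot: [-0.095, 0.092, 0.701, -0.701]
contact_force: [-8.4, 2.2, 4.4]
gripper_width: 0.003
```

Request:
apply_moves:
  moves:
    - [1,-1,0,0,0,0,0]
    - [1,-1,0,0,0,0,0]
    - [1,0,0,0,0,0,0]

```text
time: 5.2
tool_pos: [0.569, -0.1464, 0.0433]
tool_rot: [-0.097, 0.09, 0.701, -0.7]
contact_force: [-15.8, 4.3, 12.2]
gripper_width: 0.003
```

Request:
apply_moves:
  moves:
    - [1,-1,0,0,0,0,0]
    - [1,0,0,0,0,0,0]

```text
time: 5.4
tool_pos: [0.5691, -0.1465, 0.0433]
tool_rot: [-0.098, 0.089, 0.701, -0.7]
contact_force: [-19.6, 5.1, 15.3]
gripper_width: 0.001
```

Motion stalled and the force rose to about 20 N, so the light is home. I'll back off and look.

Request:
apply_moves:
  moves:
    - [1,3,0,0,0,0,0]
    - [1,4,0,0,0,0,0]
    - [1,10,0,0,0,0,0]
    - [1,15,0,0,0,0,0]
    - [1,0,-30,0,0,0,0]
    - [1,0,-45,0,0,0,0]
    - [1,0,-45,0,0,0,0]
    - [1,0,0,0,0,0,0]

```text
time: 6.2
tool_pos: [0.5467, -0.1409, 0.1721]
tool_rot: [0.088, -0.099, -0.7, 0.702]
contact_force: [1.5, 0.3, 1.6]
gripper_width: 0.003
```

Run:
```python
from h import *
import cv2
rep()
T=Twrist();np.save("T3.npy",T)
cv2.imwrite("pics/w3.png",manip.grab_frame("wrist"))
```

```text
tool axes (cols) in cradle
 [[-1.     0.016  0.   ]
 [-0.    -0.002 -1.   ]
 [-0.016 -1.     0.002]]
tcp cradle mm [-47.1  -1.3 172.1] F cradle [1.35 0.64 1.56] t 6.2 w 0.0026617040042369467
```

View pics/w3.png

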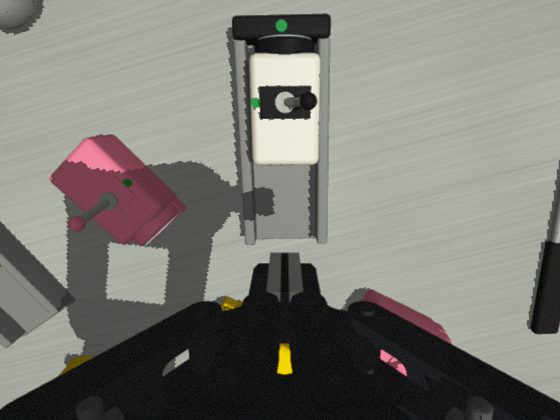

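Run:
```python
from h import *
T=np.load("T3.npy");K=R.from_euler("z",-15.2,degrees=True).as_matrix()
for n,u,v,z in[("stop top inner L",234,38,.03),("stop inner R",329,38,.03),("tail L",254,164,.051),("tail R",317,163,.051),("ball",309,101,.079),("pivot",285,102,.053),("end L",245,243,.026),("end R",327,243,.026),("dot",255,103,.051),("stop dot",281,25,.03)]:
    p=bp("wrist",(u,v),z,T);print(n,(K.T@(p-[.5925,-.152,0])*1e3).round(1))
```

```text
stop top inner L [76.9 35.5 30. ]
stop inner R [ 76.9 -33.6  30. ]
tail L [-11.9  21.4  51. ]
tail R [-11.1 -25.2  51. ]
ball [ 31.8 -16.4  79. ]
pivot [31.9 -1.5 53. ]
end L [-84.8  33.2  26. ]
end R [-84.8 -38.4  26. ]
dot [31.3 19.6 51. ]
stop dot [85.4  1.4 30. ]
```

The tail sits about 89 mm from the stop's inner face, against 90 expected, which agrees with the force stall. Next I go beside the toggle: x +33, y -45, then down to tips at 70 mm.

Request:
apply_moves:
  moves:
    - [1,0,0,22,0,0,0]
    - [1,0,0,22,0,0,0]
    - [1,-27,0,0,0,0,-0.9]
    - [1,-27,0,0,0,0,0]
    - [1,-26,0,0,0,0,0]
    - [1,0,30,0,0,0,0]
    - [1,0,25,0,0,0,0]
    - [1,0,15,0,0,0,0]
    - [1,0,0,0,0,0,0]

```text
time: 7.15
tool_pos: [0.6043, -0.2011, 0.0881]
tool_rot: [-0.101, 0.086, 0.702, -0.699]
contact_force: [0.5, 0.7, -0.5]
gripper_width: 0.005
```

Run:
```python
from h import *
import cv2
rep()
a=manip.grab_frame("wrist");b=manip.grab_frame("scene")[190:330,160:346]
cv2.imwrite("pics/w4.png",np.hstack([cv2.resize(a,(400,300)),cv2.resize(b,(400,300))]))
```

```text
tool axes (cols) in cradle
 [[-1.    -0.023  0.   ]
 [-0.     0.001 -1.   ]
 [ 0.023 -1.    -0.001]]
tcp cradle mm [ 24.3 -44.3  88.1] F cradle [ 0.26  0.79 -0.47] t 7.15 w 0.004600370346411251
```

View pics/w4.png

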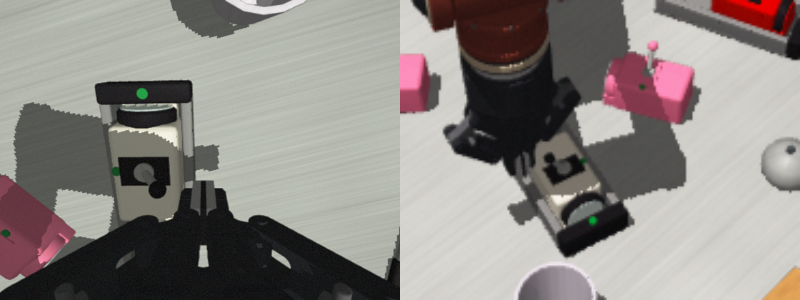

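Fingers are beside the ball on its -y side with a clear gap. I'll correct x by 9 mm and the tilt, then sweep towards +y in small steps.

Request:
apply_moves:
  moves:
    - [1,-9,0,0,0,0,1.2]
    - [1,0,0,-5,0,0,0]
    - [1,0,0,-5,0,0,0]
    - [1,0,0,-4,0,0,0]
    - [1,0,0,-4,0,0,0]
    - [1,0,0,-3,0,0,0]
    - [1,0,0,-3,0,0,0]
    - [1,0,0,-3,0,0,0]
    - [1,0,0,0,0,0,0]

```text
time: 8.15
tool_pos: [0.6241, -0.1815, 0.098]
tool_rot: [0.09, -0.096, -0.698, 0.704]
contact_force: [-8.8, -6.7, 17.3]
gripper_width: -0.002
```

Request:
apply_moves:
  moves:
    - [1,0,0,-3,0,0,0]
    - [1,0,0,-3,0,0,0]
    - [1,0,0,0,0,0,0]

```text
time: 8.45
tool_pos: [0.6247, -0.1724, 0.0931]
tool_rot: [0.091, -0.096, -0.701, 0.701]
contact_force: [0.5, 0.2, 0.4]
gripper_width: 0.002
```

Run:
```python
from h import *
import cv2
rep()
a=manip.grab_frame("wrist");b=manip.grab_frame("scene")[190:330,160:346]
cv2.imwrite("pics/w5.png",np.hstack([cv2.resize(a,(400,300)),cv2.resize(b,(400,300))]))
```

```text
tool axes (cols) in cradle
 [[-1.     0.006  0.   ]
 [-0.     0.    -1.   ]
 [-0.006 -1.    -0.   ]]
tcp cradle mm [ 36.4 -11.2  93.1] F cradle [0.39 0.34 0.41] t 8.45 w 0.001632655805605395
```

View pics/w5.png

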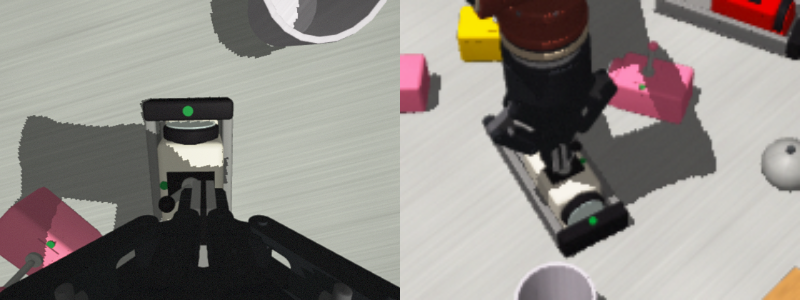

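A transient of about 17 N upward appeared in mid-sweep, but the ball has now snapped over to the green-dot side at (167,204) and the force is about zero. I'll withdraw to -y, rise and check.

Request:
apply_moves:
  moves:
    - [1,0,0,5,0,0,0]
    - [1,0,-5,8,0,0,0]
    - [1,0,-30,0,0,0,0]
    - [1,0,-40,0,0,0,0]
    - [1,30,-20,0,0,0,0]
    - [1,40,0,0,0,0,0]
    - [1,40,0,0,0,0,0]
    - [1,0,0,0,0,0,0]
    - [1,0,0,0,0,0,0]

```text
time: 9.45
tool_pos: [0.5135, -0.1567, 0.1868]
tool_rot: [0.092, -0.096, -0.701, 0.701]
contact_force: [0.5, -0.8, 1.2]
gripper_width: -0.005
```

Run:
```python
from h import *
import cv2
rep()
T=Twrist();np.save("T6.npy",T)
cv2.imwrite("pics/w6.png",manip.grab_frame("wrist"))
cv2.imwrite("pics/s6.png",manip.grab_frame("scene"))
```

```text
tool axes (cols) in cradle
 [[-1.     0.006 -0.001]
 [ 0.001 -0.    -1.   ]
 [-0.006 -1.     0.   ]]
tcp cradle mm [-75.  -25.2 186.8] F cradle [ 0.73 -0.58  1.17] t 9.45 w -0.005083752208391856
```

View pics/w6.png

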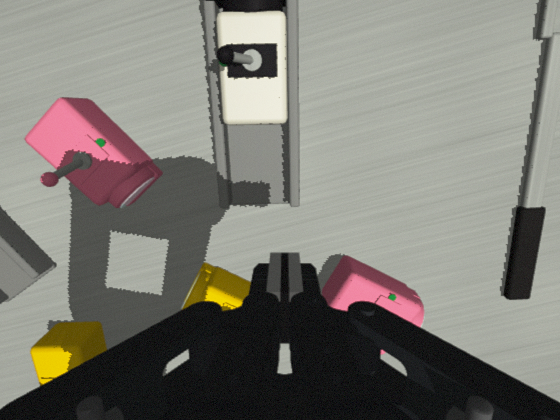

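View pics/s6.png

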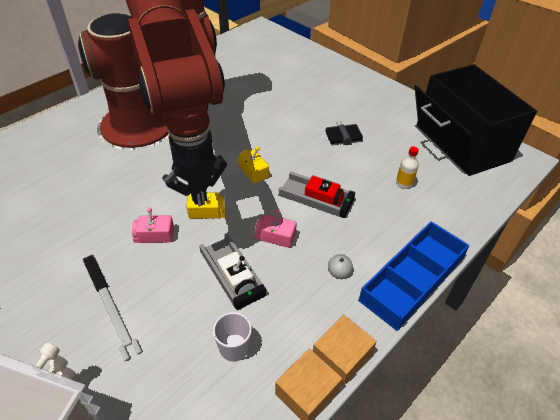

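Run:
```python
from h import *
T=np.load("T6.npy");K=R.from_euler("z",-15.2,degrees=True).as_matrix()
for n,u,v,z in[("tail L",225,124,.051),("tail R",285,123,.051),("ball",226,54,.079),("end L",219,206,.026),("end R",298,206,.026)]:
    p=bp("wrist",(u,v),z,T);print(n,(K.T@(p-[.5925,-.152,0])*1e3).round(1))
```

```text
tail L [-12.9  20.1  51. ]
tail R [-12.1 -25.3  51. ]
ball [31.8 12.5 79. ]
end L [-85.   33.4  26. ]
end R [-85. -37.  26.]
```

The tail shift since the push is about 1 mm, which is within reading noise and under the 4 mm tolerance. The ball is at +y, nothing else has moved, and the arm is clear. Handing in.

```bash
python3 -c "
from plant import manip
print(manip.job_done())"
```

```text
the job is handed in; nothing more can be done
None
```

I pushed the white light home against the black end stop, flipped its toggle to the green-dot side, and handed the job in at about 9.5 s. No verdict came back.

- **Light home:** I pushed the tail with the shut fingers until the arm stalled at about 20 N, which I took as contact with the stop. The last picture puts the tail about 72.5 mm from the cradle's open end, against 76 mm expected and 73.3 mm right after the push. The 3.5 mm shortfall is only just inside the 4 mm limit. It was there right after the stall too, so I put it down to camera bias; the roughly 1 mm change since then is within reading noise. I did not push again to confirm.
- **Toggle:** I swept it over from the -y side. The last picture shows the ball at y = +12.5 mm, on the green-dot side.
- **Force during the sweep:** At one point the force reached about 17 N upward, higher than expected, and the arm sat about 10 mm above its target. It was gone when the sweep ended, and the light looked flat afterwards.
- **Everything else:** The red light and its toggle, the bystanders and the look-alikes look unmoved in the last scene picture. That was by eye; I did not measure them. The arm was raised well clear of everything.

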